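# Line the storage tins up by height on the counter shelf

### The arm

A 7-joint arm with a two-finger parallel gripper is mounted at the origin on the work surface. World frame = base frame: x ahead of the robot, y to its left, z up, the work surface at z = 0. Lengths are in mm, angles in rad, forces in N, time in s.
With the tool pointing down it reaches from about 400 to 850 mm from the base axis. Payload 4.5 kg.
Tool frame: the origin (TCP) lies between the finger pads; the fingertips stand env.tip_extent ahead of it and the grasp point (between the pads) lies 11 mm behind it (env.tip_extent is the distance from the TCP to the fingertips, in mm); z points along the fingers, y is the direction in which the jaws open and shut (so a half turn about z gives the same grasp; the last joint's range is limited). The gripper opens to 85 mm and grips with 20 to 120 N. Pads are 22 mm wide; open, the fingers measure 114 mm over their backs; the gripper's body (76 mm by 85 mm) begins 54 mm behind the grasp point. The pads swing forward as they close: fully open they stand 13 mm farther back than shut.
Start: joints at [1.344, 0.689, -0.195, 1.565, 0.157, 0.902, -0.215], TCP at [161.187, -603.881, 239.317] pointing down, gripper open.
Joint ranges: [-3.01, 3.01], [-0.46, 2.08], [-1.47, 1.51], [0.13, 2.56], [-1, 4.14], [0.04, 2.09], [-2.66, 2.66]. Speed limits (rad/s): [2.57, 2.57, 3.14, 3.14, 3.14, 3.14, 3.14].

### API

Orientations are given as a unit quaternion [x, y, z, w].
In Python, from station import env gives the robot as it stands.
- The arm moves only by the tool drive_tool, never from a script. Its argument "targets" is a list of rows, each a list of 3 entries, a list of its own where there are three numbers: the shift along the world's x, y, z in mm, then the turn, a rotation vector about the world's x, y, z in rad, then the finger opening in mm, from 0 to 85.4. A call has exactly 10 rows; each row shifts and turns the commanded pose from where the row before left it; what a row does not reach is not made up. A row lasts 1/12 s, in which the tool goes at most 41.7 mm and 7.16 degrees, less where a joint would pass 70% of its speed; a pose out of reach is approached as far as the arm can. A call is refused whole if a number of a shift passes 41.7 or a number of a turn 0.125, either way. A call with a gripper value outside its range is refused whole. The fingers move at their own pace and stop on an object; the grip force is fixed at half the most. Time passes only in rows, so rows that do not move let the fingers close, or fill a call up. It gives the time, the measured TCP pose, the force and the opening at its end, in the units of the state.
- env.get_obs(): the state, without advancing time (a new reading comes with each control period).
- env.get_image(name): name is "side" or "top"; returns (picture, depth): 480x640x3 uint8, red, green, blue; 480x640 float32, mm along the optical axis (not along the pixel's ray), 0 where there is no reading.
- env.camera_model(name): a dict with "vfov" (degrees; the focal length in pixels is half the picture's height over the tangent of half this angle, whatever the lens; pixels are square), "cx", "cy" (the principal point, pixels), "k1" (the pictures are not rectified: a ray, as slopes to the right and down, at radius r is drawn at 1 + k1 r^2 times it, then the intrinsics apply), "R" (3x3) and "t" (3): a world point X has camera coordinates R X + t. Camera axes: x right, y down, z forward; pixel columns grow to the right and rows downward; lengths in mm; the calibration is good to about 2 mm. A picture is of the moment at which its call begins. camera_model takes no time and is no camera call.
- env.hand_in(): hands the job in, once; it reports no verdict.
Trained networks look in the newest picture that a camera, given by its name, has taken for a name from the list of things; names that differ only in an ending like _2 or _b are one class to them, and where a whole thing is asked for, a point or a joint stands for the part that bears it (a point fixed in the world has none). Each returns a list of dicts, best first, with "p" (0 to 1); they miss things now and then, are a little off and sometimes report something else, mostly with a low value. They report only what shows in the picture. A call takes as long as a camera call. They do not tell look-alikes from the thing itself.
- env.silhouettes(camera, target): "mask" (480x640 bool, what is visible of it) and "extent" ([left, top, right, bottom] in pixels, round what is visible of it).
- env.tip_of(camera, target): "pixel" ([column, row] in pixels: a listed point, or the origin of a listed thing).
The state is a dict: "time": time; "joints": joint angles; "joint_vel": joint speeds; "tau": joint torques, N m; "ee_pos": TCP position; "tcp_rot": TCP orientation; "wrist_force": force on the tool from outside, world axes, zero at the start; "ft_torque": the same for the moment, N m; "finger_gap": finger opening in mm.
Only numpy, scipy, OpenCV 4.12 (cv2) and the standard library are available. Lean on these libraries where they do the work, as an engineer would, in place of code of your own. Each camera call takes 0.05 s, during which the arm holds its last target.

### The job

Put the four yellow storage tins back on the little white shelf in order of height: the tallest on the cork mat next to the terracotta salt crock, then the next tallest, down to the smallest on the mat farthest from the crock, one upright in the middle of each mat. Set every tin down rather than dropping it or knocking it over, and leave the salt crock and the turquoise mug where they stand.

Things in the scene. Friction and masses are not known exactly. Their poses are not given: they have to be found in the camera images.
- tin_a: The tallest storage tin of the set: loose upright mustard-yellow enamelled cylinder 72 mm in diameter with a white lid fixed on it, 125 mm from underside to lid top; on the lid's centre stands a round black knob 24 mm in diameter and 26 mm tall (overall 151 mm), the part to lift it by. Origin at the centre of the underside, z up along the tin. 0.1 to 0.6 kg.
- tin_b: The second tallest storage tin of the set: loose upright mustard-yellow enamelled cylinder 64 mm in diameter with a white lid fixed on it, 102 mm from underside to lid top; on the lid's centre stands a round black knob 24 mm in diameter and 26 mm tall (overall 128 mm), the part to lift it by. Origin at the centre of the underside, z up along the tin. 0.1 to 0.6 kg.
- tin_c: The third tallest storage tin of the set: loose upright mustard-yellow enamelled cylinder 56 mm in diameter with a white lid fixed on it, 80 mm from underside to lid top; on the lid's centre stands a round black knob 24 mm in diameter and 26 mm tall (overall 106 mm), the part to lift it by. Origin at the centre of the underside, z up along the tin. 0.1 to 0.6 kg.
- tin_d: The smallest storage tin of the set: loose upright mustard-yellow enamelled cylinder 48 mm in diameter with a white lid fixed on it, 58 mm from underside to lid top; on the lid's centre stands a round black knob 24 mm in diameter and 26 mm tall (overall 84 mm), the part to lift it by. Origin at the centre of the underside, z up along the tin. 0.1 to 0.6 kg.
- mat_1: One of four equal round brown cork mats, 84 mm across, 4 mm thick, fixed in a straight row about 100 mm apart on a low white shelf (650 x 135 mm, top 60 mm above the counter). Which mat has which place in the row varies. Origin: centre of its underside, on the shelf top; y along the row, z up. A thin steel rail 28 mm high stands along the shelf's far edge, 61 mm behind the row.
- mat_2: One of four equal round brown cork mats, 84 mm across, 4 mm thick, fixed in a straight row about 100 mm apart on a low white shelf (650 x 135 mm, top 60 mm above the counter). Which mat has which place in the row varies. Origin: centre of its underside, on the shelf top; y along the row, z up. A thin steel rail 28 mm high stands along the shelf's far edge, 61 mm behind the row.
- mat_3: One of four equal round brown cork mats, 84 mm across, 4 mm thick, fixed in a straight row about 100 mm apart on a low white shelf (650 x 135 mm, top 60 mm above the counter). Which mat has which place in the row varies. Origin: centre of its underside, on the shelf top; y along the row, z up. A thin steel rail 28 mm high stands along the shelf's far edge, 61 mm behind the row.
- mat_4: One of four equal round brown cork mats, 84 mm across, 4 mm thick, fixed in a straight row about 100 mm apart on a low white shelf (650 x 135 mm, top 60 mm above the counter). Which mat has which place in the row varies. Origin: centre of its underside, on the shelf top; y along the row, z up. A thin steel rail 28 mm high stands along the shelf's far edge, 61 mm behind the row.
- salt_crock: Brown terracotta salt crock with a wooden lid, 90 mm across, 102 mm tall, at one end of the white shelf (either end), about 120 mm beyond the nearest mat; the tallest tin goes next to it. An amber honey jar, 64 mm across, 88 mm tall, stands likewise at the other end. Origin at the centre of the underside, z up.
- mug: Turquoise plastic mug, 76 mm across, 78 mm tall, handle on its +y side, standing on the counter among the tins; to be left alone. Origin at the centre of the underside, z up. The other clutter among the tins (bottle cap, teaspoon, shard) is under 25 mm high.
Not all that is in view belongs to the job. Leave any purple look-alike of the tin_a alone.

How it is judged:
By the outcome, as a careful person would: the job done as asked, in the order asked, and still so for the second after the job is handed in, with the robot touching nothing.
It also fails if it takes over 104 s, if anything falls off the work surface, if the arm or the gripper's body presses on something with over 40 N, if the wrist force passes 120 N, or if a joint passes its speed limit or range.

## Working session

There is one attempt and no reset: what is moved stays moved. The work goes in short steps, Python scripts to look and compute and a tool call to move; the robot and the scene stay as the last step left them, time stands still between calls to the robot, and variables do not carry over. Pictures are saved under pics/ and viewed, and the job is handed in when it is done.

Besides the shell and the picture viewer there is one more tool, called after "Call:" as name(argument=value, ...), one argument or row to a line, values as JSON. drive_tool: Moves the arm, as the interface text tells. Its arguments: {"type":"object","properties":{"targets":{"type":"array"}},"required":["targets"]}

```bash
mkdir -p pics && ls && python3 - <<'E'
from station import env
import cv2, numpy as np
o=env.get_obs()
print({k:np.round(v,3).tolist() if not np.isscalar(v) else v for k,v in o.items()}, env.tip_extent)
for n in ["top","side"]:
    im,d=env.get_image(n)
    cv2.imwrite(f"pics/{n}0.png",im[:,:,::-1]); np.save(f"{n}0.npy",d)
    m=env.camera_model(n); print(n,m)
E
```

```text
pics
{'time': 0.0, 'joints': [1.344, 0.69, -0.195, 1.566, 0.157, 0.902, -0.215], 'joint_vel': [-0.0, -0.001, -0.001, -0.001, 0.0, 0.001, -0.001], 'tau': [-0.001, -53.961, -1.267, -15.854, 0.009, 0.009, -0.0], 'ee_pos': [160.966, -603.25, 238.464], 'tcp_rot': [0.992, 0.13, -0.0, -0.001], 'wrist_force': [0.315, -0.242, -0.276], 'ft_torque': [0.002, -0.001, 0.007], 'finger_gap': 85.10076646543855} 8.0
top {'vfov': 47.31358346938585, 'cx': 316.58621643494706, 'cy': 243.70181257825254, 'k1': -0.0123802742212484, 'R': array([[ 0.00459751, -0.99987706, -0.01499076],
       [-0.99245119, -0.00272512, -0.12260999],
       [ 0.12255407,  0.0154413 , -0.99234171]]), 't': array([-1.89658960e-01,  5.20473995e+02,  1.19590304e+03])}
side {'vfov': 53.40116465722464, 'cx': 312.8785699562934, 'cy': 241.9394084591493, 'k1': 0.02094035420388091, 'R': array([[ 0.99849603, -0.05243652,  0.01600297],
       [-0.01538446, -0.54815855, -0.83623293],
       [ 0.05262131,  0.83472906, -0.54814085]]), 't': array([-494.27547899,   67.79665598, 1004.48888478])}
```

View pics/top0.png

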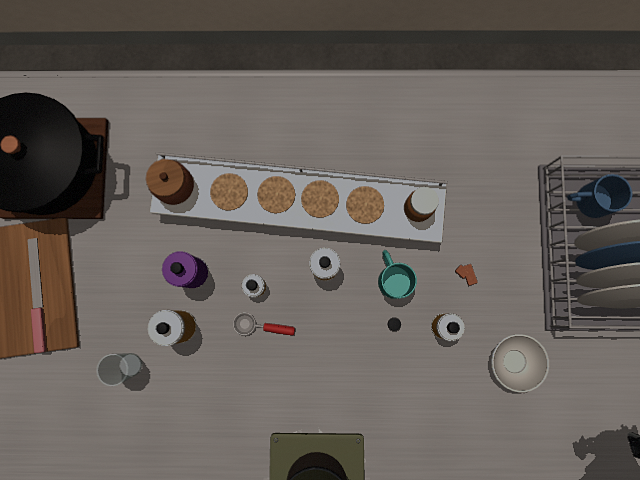

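View pics/side0.png

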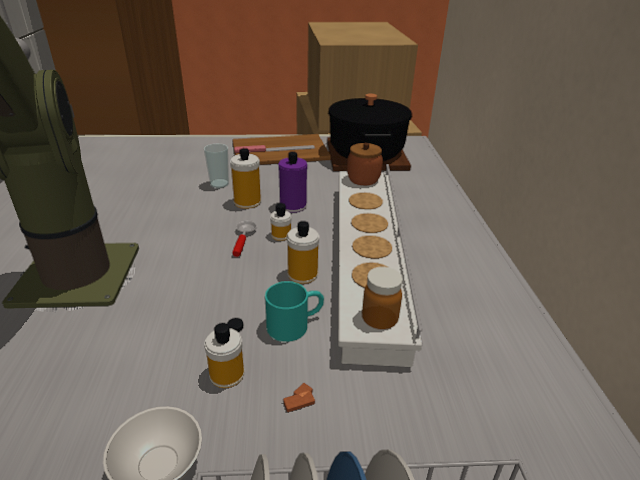

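The top picture shows the crock at (170,181), the mats at (229,192), (276,195), (320,199) and (365,205), and the honey jar at (421,205). Candidates for the tins are:
- White lid at (167,328), the tallest, so tin_a.
- Purple look-alike at (183,269), to be left alone.
- White lids at (325,263), (449,327) and (253,286), which are b, c and d in some order.

The mug is at (397,280). I'll measure next.

```bash
cat > h.py <<'E'
import numpy as np, cv2
from station import env
def K(m):
    f=240/np.tan(np.radians(m["vfov"]/2)); return f
def ray(m,px):
    f=K(m); x=(np.asarray(px,float)-[m["cx"],m["cy"]])/f
    u=x.copy()
    for _ in range(20):
        u=x/(1+m["k1"]*(u**2).sum(-1,keepdims=True))
    return u
def w_depth(m,px,d):
    u=ray(m,px); c=np.concatenate([u,np.ones(u.shape[:-1]+(1,))],-1)*np.asarray(d)[...,None]
    return (c-m["t"])@m["R"]
def w_plane(m,px,z):
    u=ray(m,px); c=np.concatenate([u,np.ones(u.shape[:-1]+(1,))],-1)
    dirw=c@m["R"]; o=-m["R"].T@m["t"]
    s=(z-o[2])/dirw[...,2]
    return o+dirw*s[...,None]
def proj(m,X):
    c=np.asarray(X)@m["R"].T+m["t"]; u=c[...,:2]/c[...,2:]
    r2=(u**2).sum(-1,keepdims=True)
    return u*(1+m["k1"]*r2)*K(m)+[m["cx"],m["cy"]]
E
python3 - <<'E'
from h import *
im,d=env.get_image("top"); m=env.camera_model("top")
cv2.imwrite("pics/top1.png",im[:,:,::-1])
ms=env.camera_model("side"); ims,ds=env.get_image("side")
for n in ["tin_a","mat_1","salt_crock","mug"]:
    print(n,"top",[(np.round(t["pixel"],1).tolist(),round(t["p"],2)) for t in env.tip_of("top",n)])
# cloud
v,u=np.mgrid[0:480,0:640]; P=w_depth(m,np.stack([u,v],-1).astype(float),d)
np.save("P.npy",P)
for n in ["tin_a","mat_1","salt_crock","mug"]:
    for s in env.silhouettes("top",n):
        mk=s["mask"]&(d>0); q=P[mk]; 
        zt=np.percentile(q[:,2],99.5); 
        print(n,round(s["p"],2),np.round(s["extent"]),"ztop",round(zt,1),"med",np.round(np.median(q,0),1))
hsv=cv2.cvtColor(im,cv2.COLOR_RGB2HSV)
# knobs: dark pixels high in the tins
for nm,(c,r),H in [("a",(163,328),151),("purple",(178,268),151),("b?",(324,264),128),("c?",(453,328),106),("d?",(252,286),84)]:
    w=np.zeros((480,640),bool); w[r-14:r+15,c-14:c+15]=1
    k=w&(P[...,2]>H-10)&(d>0)
    k2=w&(im.max(-1)<60)&(P[...,2]>H-35)
    q=P[k]
    print(nm,"pts",k.sum(),np.round(q.mean(0),1) if len(q) else None,"zmax",P[w][:,2].max().round(1),"mid",np.round((q.min(0)+q.max(0))/2,1) if len(q) else None)
# lid ring
E
```

```text
tin_a top [([254.4, 286.9], 0.89), ([442.3, 326.4], 0.69), ([178.9, 325.4], 0.67), ([325.0, 266.4], 0.58), ([196.0, 274.3], 0.56)]
mat_1 top [([319.1, 197.5], 0.96), ([364.7, 204.6], 0.92), ([276.4, 194.7], 0.84), ([232.3, 188.9], 0.63)]
salt_crock top [([173.4, 186.6], 0.96)]
mug top [([392.0, 279.6], 0.79)]
tin_a 0.86 [165. 255. 212. 290.] ztop 152.6 med [453.6 275.1 123.3]
tin_a 0.76 [145. 306. 196. 344.] ztop 153.4 med [336.7 299.1 123.1]
tin_a 0.76 [241. 273. 266. 297.] ztop 87.0 med [425.1 137.   56.9]
tin_a 0.68 [311. 246. 339. 279.] ztop 130.4 med [469.  -15.2 101.3]
tin_a 0.58 [431. 312. 465. 343.] ztop 109.3 med [ 340.2 -275.4   78.3]
mat_1 0.81 [257. 176. 293. 212.] ztop 69.6 med [627.   91.7  63.4]
mat_1 0.76 [209. 170. 243. 209.] ztop 69.2 med [633.9 196.8  63.5]
mat_1 0.66 [302. 179. 337. 217.] ztop 69.3 med [617.7  -3.8  63.5]
mat_1 0.59 [345. 184. 383. 222.] ztop 68.8 med [ 604.6 -104.7   63.2]
salt_crock 0.87 [147. 158. 191. 208.] ztop 163.0 med [638.  307.  146.3]
mug 0.67 [377. 249. 417. 298.] ztop 81.4 med [ 443.7 -174.5    6.5]
a pts 120 [335.9 309.5 149.3] zmax 1250.6 mid [336.3 310.2 148.2]
purple pts 115 [456.6 285.1 149.2] zmax 1250.6 mid [456.9 285.6 147.6]
b? pts 103 [472.1 -15.3 127.1] zmax 1250.6 mid [472.2 -15.2 125.7]
c? pts 108 [ 339.1 -282.7  105.1] zmax 1250.6 mid [ 339.  -283.   104.3]
d? pts 100 [426.4 140.4  83. ] zmax 1250.6 mid [427.3 140.7  80.9]
```

```bash
python3 - <<'E'
import cv2
im=cv2.imread("pics/top0.png")
a=cv2.resize(im[225:360,130:330],None,fx=3.6,fy=3.6,interpolation=cv2.INTER_CUBIC)
b=cv2.resize(im[225:360,300:490],None,fx=3.6,fy=3.6,interpolation=cv2.INTER_CUBIC)
cv2.imwrite("pics/cropa.png",a);cv2.imwrite("pics/cropb.png",b)
E
```

```text
(no output)
```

View pics/cropa.png

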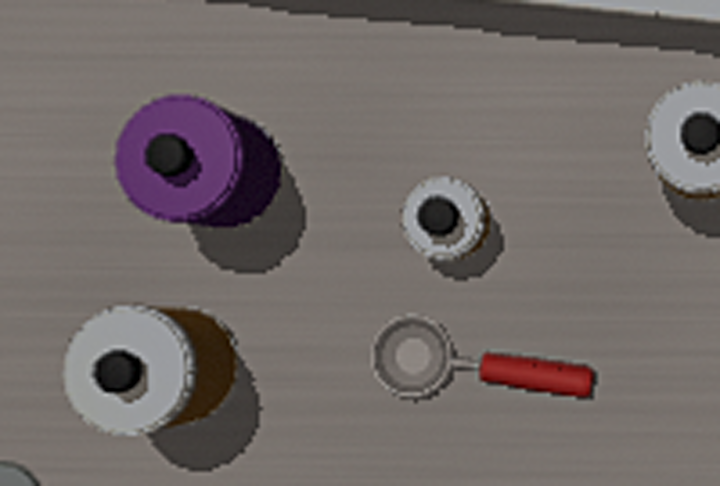

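The crop confirms it: the white-lided yellow tin_a is at (163,328), with the purple look-alike separate at (178,268). The small tin_d is at (252,286). I'll refine the knob and mat centres with both cameras.

```bash
python3 - <<'E'
from h import *
m=env.camera_model("top"); ms=env.camera_model("side")
im=cv2.imread("pics/top0.png"); ims=cv2.imread("pics/side0.png")
d=np.load("top0.npy"); dsd=np.load("side0.npy")
P=np.load("P.npy")
tins={"a":((163,328),(336,310),151,125,36),"b":((324,264),(472,-15),128,102,32),"c":((453,328),(339,-283),106,80,28),"d":((252,286),(427,140),84,58,24)}
def blobc(mask,near):
    n,l,st,c=cv2.connectedComponentsWithStats(mask.astype(np.uint8))
    i=1+np.argmin(np.hypot(*(c[1:]-near).T)-0*st[1:,4]+1e3*(st[1:,4]<20)); 
    return l==i,st[i],c[i]
for n,(px,xy,H,L,r) in tins.items():
    c,rr=px
    w=np.zeros((480,640),bool); w[rr-14:rr+15,c-14:c+15]=1
    mk,st,cc=blobc(w&(im.max(-1)<70)&(np.abs(P[...,2]-H)<6),px)
    k=w_plane(m,np.array([cc]),H-1)[0]
    # lid: white pixels near lid height
    w2=np.zeros((480,640),bool); w2[rr-30:rr+30,c-30:c+30]=1
    lm=w2&(np.abs(P[...,2]-L)<8)&(d>0)
    cnt=max(cv2.findContours(lm.astype(np.uint8),0,2)[0],key=cv2.contourArea)
    e=cv2.fitEllipse(cv2.convexHull(cnt)); l=w_plane(m,np.array([e[0]]),L)[0]
    # side knob
    ps=proj(ms,np.array([xy[0],xy[1],H-13.])); 
    ws=np.zeros((480,640),bool); a,b=int(ps[0]),int(ps[1]); ws[b-14:b+15,a-14:a+15]=1
    mks,sts,ccs=blobc(ws&(ims.max(-1)<70),ps)
    print(n,"knob",np.round(k[:2],1),"area",st[4],"lid",np.round(l[:2],1),np.round(e[1],1),
      "side knob px",np.round(ccs,1),sts[2:].tolist(),"pred from top",np.round(proj(ms,np.array([k[0],k[1],H-13.])),1), "1mm->",np.round(proj(ms,np.array([k[0]+10,k[1],H-13.]))-proj(ms,np.array([k[0],k[1],H-13.])),1))
hsv=cv2.cvtColor(im,cv2.COLOR_BGR2HSV)
cork=(hsv[...,1]>70)&(hsv[...,0]<25)&(hsv[...,2]>60)
C=[]
for px in [(229,192),(276,195),(320,199),(365,205)]:
    w=np.zeros((480,640),bool); w[px[1]-24:px[1]+25,px[0]-22:px[0]+23]=1
    cnt=max(cv2.findContours((w&cork).astype(np.uint8),0,2)[0],key=cv2.contourArea)
    e=cv2.fitEllipse(cv2.convexHull(cnt)); p=w_plane(m,np.array([e[0]]),64)[0]; C.append(p[:2])
    print("mat",np.round(e[0],1),np.round(e[1],1),np.round(p,1))
C=np.array(C); print(np.diff(C,axis=0),np.hypot(*np.diff(C,axis=0).T))
hs=cv2.cvtColor(ims,cv2.COLOR_BGR2HSV)
ck=(hs[...,1]>70)&(hs[...,0]<25)&(hs[...,2]>60)
for p in C:
    q=proj(ms,np.array([p[0],p[1],64.])); x,y=q.astype(int)
    w=np.zeros((480,640),bool); w[y-14:y+15,x-24:x+25]=1
    cnt=max(cv2.findContours((w&ck).astype(np.uint8),0,2)[0],key=cv2.contourArea)
    e=cv2.fitEllipse(cv2.convexHull(cnt)); print("side pred",np.round(q,1),"seen",np.round(e[0],1),"->",np.round(w_plane(ms,np.array([e[0]]),64)[0][:2],1))
E
```

```text
a knob [335.7 309. ] area 99 lid [335.8 309. ] [35.4 36.7] side knob px [243.8 153.8] [10, 12, 93] pred from top [244.2 153.8] 1mm-> [ 4. -0.]
b knob [471.6 -15.8] area 93 lid [472.  -15.7] [30.7 30.8] side knob px [302.8 228.4] [11, 16, 152] pred from top [302.5 228.4] 1mm-> [ 5.  -0.1]
c knob [ 339.  -282.4] area 97 lid [ 339.  -282.1] [26.7 27.9] side knob px [224.3 330.6] [23, 27, 357] pred from top [222.2 332.6] 1mm-> [ 6.6 -0.2]
d knob [426.  140.4] area 88 lid [426.1 140.4] [22.3 22.6] side knob px [281.3 205.6] [20, 22, 214] pred from top [280.4 209.5] 1mm-> [ 4.3 -0.1]
mat [228.6 191.6] [36.5 37.4] [632.3 196.6  64. ]
mat [275.8 194.3] [36.7 37.4] [626.3  91.8  64. ]
mat [319.6 198.6] [36.8 37.4] [616.6  -4.9  64. ]
mat [364.8 204.6] [37.  37.7] [ 603.5 -104.4   64. ]
[[  -5.98192147 -104.79667989]
 [  -9.69669215  -96.78075605]
 [ -13.09835334  -99.44866958]] [104.96726871  97.26531026 100.30755077]
side pred [365.2 199.7] seen [365.2 200.5] -> [631.9 192.3]
side pred [369.2 221.7] seen [369.2 222.6] -> [625.8  87.9]
side pred [371.6 245.5] seen [371.9 246.6] -> [616.6  -9.1]
side pred [372.9 274.4] seen [372.2 275.4] -> [ 601.8 -107.3]
```

Heights and both cameras agree to within 1–2 mm, so I have these targets:

| Tin | Pick (x, y) | Mat (x, y) |
|---|---|---|
| a | (335.7, 309.0) | (632.3, 196.6) |
| b | (471.6, -15.8) | (626.3, 91.8) |
| c | (339.0, -282.4) | (616.6, -4.9) |
| d | (426.0, 140.4) | (603.5, -104.4) |

I'll swing to tin_a with the jaws turned across the row.

Call:
drive_tool(
  targets=[
    [[31,25,2],[0,0,0.12],85],
    [[31,25,2],[0,0,0.12],85],
    [[31,25,2],[0,0,0.12],85],
    [[31,25,2],[0,0,0.12],85],
    [[31,25,2],[0,0,0.12],85],
    [[31,25,2],[0,0,0.12],85],
    [[31,25,2],[0,0,0.12],85],
    [[31,25,2],[0,0,0.12],85],
    [[31,25,2],[0,0,0.12],85],
    [[31,25,2],[0,0,0.12],85],
  ],
)

```text
time: 1.43
ee_pos: [472.4, -352.7, 259.7]
tcp_rot: [0.743, 0.669, -0.0, 0.0]
wrist_force: [0.9, -1.0, -0.3]
finger_gap: 85.0
```

Call:
drive_tool(
  targets=[
    [[6,35,0],[0,0,0],85],
    [[6,35,0],[0,0,0],85],
    [[6,35,0],[0,0,0],85],
    [[6,35,0],[0,0,0],85],
    [[6,35,0],[0,0,0],85],
    [[6,35,0],[0,0,0],85],
    [[6,35,0],[0,0,0],85],
    [[6,35,0],[0,0,0],85],
    [[6,35,0],[0,0,0],85],
    [[6,35,0],[0,0,0],85],
  ],
)

```text
time: 2.27
ee_pos: [531.3, -2.3, 259.5]
tcp_rot: [0.745, 0.667, 0.0, 0.0]
wrist_force: [0.9, 0.7, 0.2]
finger_gap: 84.9
```

Call:
drive_tool(
  targets=[
    [[-19,31,0],[0,0,0],70],
    [[-19,31,0],[0,0,0],70],
    [[-19,31,0],[0,0,0],70],
    [[-19,31,0],[0,0,0],70],
    [[-19,31,0],[0,0,0],70],
    [[-19,31,0],[0,0,0],70],
    [[-19,31,0],[0,0,0],70],
    [[-19,31,0],[0,0,0],70],
    [[-19,31,0],[0,0,0],70],
    [[-19,30,0],[0,0,0],70],
  ],
)

```text
time: 3.1
ee_pos: [340.2, 306.7, 259.6]
tcp_rot: [0.745, 0.667, 0.0, 0.0]
wrist_force: [0.1, 0.1, 0.1]
finger_gap: 70.1
```

Call:
drive_tool(
  targets=[
    [[-2,1,-10],[0,0,0],65],
    [[-2,1,-20],[0,0,0],65],
    [[0,0,-25],[0,0,0],65],
    [[0,0,-20],[0,0,0],65],
    [[0,0,-15],[0,0,0],65],
    [[0,0,-8],[0,0,0],65],
    [[0,0,-2],[0,0,0],65],
    [[0,0,0],[0,0,0],65],
    [[0,0,0],[0,0,0],65],
    [[0,0,0],[0,0,0],65],
  ],
)

```text
time: 3.93
ee_pos: [337.7, 307.6, 160.2]
tcp_rot: [0.745, 0.667, 0.001, -0.0]
wrist_force: [-0.2, -0.1, 0.4]
finger_gap: 65.0
```

```bash
python3 - <<'E'
from h import *
print([np.round(env.get_obs()["ee_pos"],2).tolist() for _ in range(1)])
im,d=env.get_image("side"); im2,_=env.get_image("top")
a=cv2.resize(im[60:230,170:330,::-1],None,fx=3,fy=3,interpolation=cv2.INTER_CUBIC)
b=cv2.resize(im2[250:400,100:250,::-1],None,fx=3.4,fy=3.4,interpolation=cv2.INTER_CUBIC)
a=cv2.resize(a,(480,510));cv2.imwrite("pics/ga.png",cv2.resize(np.hstack([a,b]),(790,408)))
E
```

```text
[[337.69, 307.64, 160.18]]
```

View pics/ga.png

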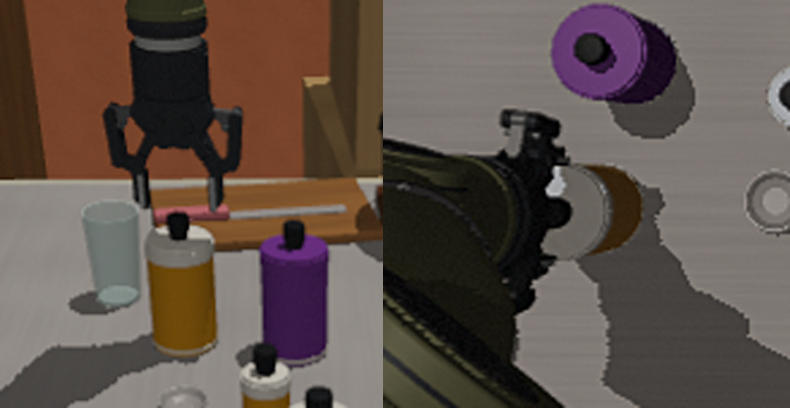

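The side view shows the knob midway between the open fingers and just below them. I'll lower and close.

Call:
drive_tool(
  targets=[
    [[-2,1.4,-5],[0,0,0],65],
    [[0,0,-6],[0,0,0],65],
    [[0,0,-6],[0,0,0],65],
    [[0,0,-4],[0,0,0],60],
    [[0,0,-2],[0,0,0],40],
    [[0,0,0],[0,0,0],15],
    [[0,0,0],[0,0,0],10],
    [[0,0,0],[0,0,0],10],
    [[0,0,0],[0,0,0],10],
    [[0,0,0],[0,0,0],10],
  ],
)

```text
time: 4.87
ee_pos: [335.0, 308.5, 136.3]
tcp_rot: [0.745, 0.667, -0.0, -0.0]
wrist_force: [-1.7, 0.6, -1.1]
finger_gap: 21.9
```

Call:
drive_tool(
  targets=[
    [[0,0,0],[0,0,0],10],
    [[0,0,1],[0,0,0],10],
    [[0,0,2],[0,0,0],10],
    [[0,0,4],[0,0,0],10],
    [[0,0,8],[0,0,0],10],
    [[0,0,12],[0,0,0],10],
    [[0,0,15],[0,0,0],10],
    [[0,0,18],[0,0,0],10],
    [[0,0,18],[0,0,0],10],
    [[0,0,15],[0,0,0],10],
  ],
)

```text
time: 5.7
ee_pos: [335.2, 308.4, 231.1]
tcp_rot: [0.745, 0.667, 0.0, 0.0]
wrist_force: [-1.1, 0.7, -4.6]
finger_gap: 22.0
```

Call:
drive_tool(
  targets=[
    [[0,0,15],[0,0,0],10],
    [[0,0,18],[0,0,0],10],
    [[0,0,20],[0,0,0],10],
    [[2,-1,20],[0,0,0],10],
    [[5,-2,15],[0,0,0],10],
    [[9,-3,8],[0,0,0],10],
    [[13,-5,3],[0,0,0],10],
    [[17,-6,0],[0,0,0],10],
    [[20,-8,0],[0,0,0],10],
    [[22,-9,0],[0,0,0],10],
  ],
)

```text
time: 6.53
ee_pos: [422.8, 274.0, 329.0]
tcp_rot: [0.744, 0.668, -0.0, -0.0]
wrist_force: [-0.0, -0.1, -3.9]
finger_gap: 21.8
```

Call:
drive_tool(
  targets=[
    [[24,-9,0],[0,0,0],10],
    [[24,-9,0],[0,0,0],10],
    [[24,-9,0],[0,0,0],10],
    [[24,-9,0],[0,0,0],10],
    [[24,-9,0],[0,0,0],10],
    [[22,-8,0],[0,0,0],10],
    [[20,-7,0],[0,0,0],10],
    [[16,-6,0],[0,0,0],10],
    [[12,-5,0],[0,0,0],10],
    [[8,-3,0],[0,0,0],10],
  ],
)

```text
time: 7.37
ee_pos: [622.0, 198.6, 328.1]
tcp_rot: [0.746, 0.666, -0.001, 0.0]
wrist_force: [0.0, -0.6, -4.6]
finger_gap: 21.8
```

Call:
drive_tool(
  targets=[
    [[5,-1,-4],[0,0,0],10],
    [[4,-1,-10],[0,0,0],10],
    [[1,0,-16],[0,0,0],10],
    [[0,0,-20],[0,0,0],10],
    [[0,0,-20],[0,0,0],10],
    [[0,0,-18],[0,0,0],10],
    [[0,0,-14],[0,0,0],10],
    [[0,0,-8],[0,0,0],10],
    [[0,0,-4],[0,0,0],10],
    [[0,0,0],[0,0,0],10],
  ],
)

```text
time: 8.2
ee_pos: [630.3, 198.7, 213.4]
tcp_rot: [0.745, 0.667, -0.001, -0.0]
wrist_force: [-0.8, -0.9, -3.5]
finger_gap: 21.7
```

```bash
cat > look.py <<'E'
from h import *
import sys
def look(name,x,y,z,rad=60):
    o=env.get_obs(); print(np.round(o["ee_pos"],2).tolist(),np.round(o["wrist_force"],1),round(o["finger_gap"],1))
    out=[]
    for c in ["side","top"]:
        m=env.camera_model(c); im,d=env.get_image(c); np.save(f"{c}_{name}.npy",d); cv2.imwrite(f"pics/{c}_{name}.png",im[:,:,::-1])
        p=proj(m,np.array([x,y,z])).astype(int)
        x0=int(np.clip(p[0]-rad,0,640-2*rad)); y0=int(np.clip(p[1]-rad,0,480-2*rad))
        cr=im[y0:y0+2*rad,x0:x0+2*rad,::-1]; print(c,"crop origin",x0,y0,"scale",390/(2*rad))
        out.append(cv2.resize(cr,(390,390),interpolation=cv2.INTER_CUBIC))
    cv2.imwrite(f"pics/look_{name}.png",np.hstack(out))
E
python3 -c "
from look import *
look('pa',632,197,120)"
```

```text
[630.33, 198.71, 213.43] [-0.8 -0.9 -3.5] 21.7
side crop origin 306 118 scale 3.25
top crop origin 163 125 scale 3.25
```

View pics/look_pa.png

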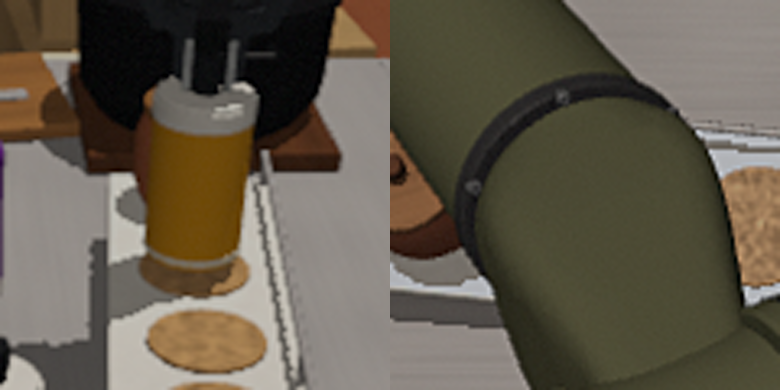

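The side view shows tin_a upright just over the first mat. I'll correct by (+2, -2.3) and lower slowly.

Call:
drive_tool(
  targets=[
    [[1,-1.2,0],[0,0,0],10],
    [[1,-1.2,-1],[0,0,0],10],
    [[0,0,-2],[0,0,0],10],
    [[0,0,-2],[0,0,0],10],
    [[0,0,-2],[0,0,0],10],
    [[0,0,-1.5],[0,0,0],10],
    [[0,0,-1],[0,0,0],10],
    [[0,0,-0.5],[0,0,0],10],
    [[0,0,0],[0,0,0],10],
    [[0,0,0],[0,0,0],10],
  ],
)

```text
time: 9.13
ee_pos: [633.2, 196.2, 204.3]
tcp_rot: [0.745, 0.667, 0.0, -0.0]
wrist_force: [0.9, -0.3, -4.1]
finger_gap: 22.3
```

Call:
drive_tool(
  targets=[
    [[-0.8,0,-1],[0,0,0],10],
    [[0,0,-1],[0,0,0],10],
    [[0,0,-0.5],[0,0,0],10],
    [[0,0,-0.5],[0,0,0],10],
    [[0,0,-0.4],[0,0,0],10],
    [[0,0,-0.3],[0,0,0],10],
    [[0,0,-0.3],[0,0,0],10],
    [[0,0,0],[0,0,0],10],
    [[0,0,0],[0,0,0],10],
    [[0,0,0],[0,0,0],10],
  ],
)

```text
time: 9.97
ee_pos: [632.4, 196.2, 200.5]
tcp_rot: [0.745, 0.667, 0.0, 0.0]
wrist_force: [-0.0, -0.7, -3.8]
finger_gap: 21.9
```

Call:
drive_tool(
  targets=[
    [[0,0,-0.3],[0,0,0],10],
    [[0,0,-0.3],[0,0,0],10],
    [[0,0,-0.2],[0,0,0],10],
    [[0,0,-0.2],[0,0,0],10],
    [[0,0,0],[0,0,0],10],
    [[0,0,0],[0,0,0],10],
    [[0,0,0],[0,0,0],10],
    [[0,0,0],[0,0,0],10],
    [[0,0,0],[0,0,0],10],
    [[0,0,0],[0,0,0],10],
  ],
)

```text
time: 10.8
ee_pos: [632.5, 196.4, 200.4]
tcp_rot: [0.745, 0.667, 0.001, 0.0]
wrist_force: [-2.0, -0.9, 6.1]
finger_gap: 21.9
```

The force went from -3.8 to +6 N, so the tin is on the mat. I'll release and rise.

Call:
drive_tool(
  targets=[
    [[0,0,0],[0,0,0],26],
    [[0,0,0],[0,0,0],32],
    [[0,0,0],[0,0,0],40],
    [[0,0,0],[0,0,0],50],
    [[0,0,0],[0,0,0],55],
    [[0,0,3],[0,0,0],55],
    [[0,0,8],[0,0,0],55],
    [[0,0,15],[0,0,0],55],
    [[0,0,20],[0,0,0],55],
    [[0,0,20],[0,0,0],55],
  ],
)

```text
time: 11.63
ee_pos: [632.2, 196.1, 266.4]
tcp_rot: [0.745, 0.667, -0.0, -0.0]
wrist_force: [0.0, 0.2, 0.3]
finger_gap: 54.9
```

Call:
drive_tool(
  targets=[
    [[-8,-11,5],[0,0,0],60],
    [[-14,-18,0],[0,0,0],60],
    [[-20,-27,0],[0,0,0],60],
    [[-24,-32,0],[0,0,0],60],
    [[-24,-32,0],[0,0,0],60],
    [[-24,-32,0],[0,0,0],60],
    [[-22,-28,-20],[0,0,0],60],
    [[-14,-18,-30],[0,0,0],60],
    [[-8,-10,-30],[0,0,0],60],
    [[-2,-4,-20],[0,0,0],60],
  ],
)

```text
time: 12.47
ee_pos: [469.9, -18.9, 169.4]
tcp_rot: [0.746, 0.666, -0.002, -0.0]
wrist_force: [-0.5, 0.2, -0.1]
finger_gap: 60.3
```

```bash
python3 - <<'E'
from look import *
look('la',632,197,140)
m=env.camera_model("top"); im=cv2.imread("pics/top_la.png"); d=np.load("top_la.npy")
v,u=np.mgrid[0:480,0:640]; P=w_depth(m,np.stack([u,v],-1).astype(float),d)
def tin(x,y,zb,H,L,r):
    for nm,z,rr,tol in [("knob",H,20,5),("lid",L,r+10,6)]:
        k=(np.hypot(P[...,0]-x,P[...,1]-y)<rr)&(np.abs(P[...,2]-zb-z)<tol)&(d>0)
        if k.sum()<10: print(nm,"few");continue
        cnt=max(cv2.findContours(k.astype(np.uint8),0,2)[0],key=cv2.contourArea)
        e=cv2.minEnclosingCircle(cnt); print(nm,k.sum(),np.round(w_plane(m,np.array([e[0]]),zb+z)[0],1), np.round(np.median(P[k][:,2]),1))
tin(632,196,64,151,125,36)
E
```

```text
[469.87, -18.88, 169.36] [-0.5  0.2 -0.1] 60.3
side crop origin 307 111 scale 3.25
top crop origin 162 123 scale 3.25
knob 109 [632.3 197.6 215. ] 214.1
lid 867 [631.8 197.1 189. ] 188.4
```

View pics/look_la.png

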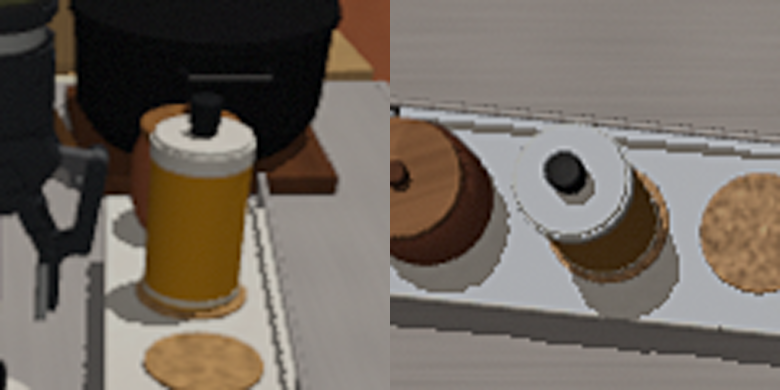

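Tin_a stands upright at (632.0, 197.3), within 1 mm of the mat centre (632.3, 196.6). On to tin_b.

Call:
drive_tool(
  targets=[
    [[1,2,-3],[0,0,0],60],
    [[0.7,1,-8],[0,0,0],60],
    [[0,0,-12],[0,0,0],60],
    [[0,0,-12],[0,0,0],60],
    [[0,0,-10],[0,0,0],60],
    [[0,0,-6],[0,0,0],60],
    [[0,0,-3],[0,0,0],60],
    [[0,0,-1],[0,0,0],60],
    [[0,0,0],[0,0,0],60],
    [[0,0,0],[0,0,0],60],
  ],
)

```text
time: 13.4
ee_pos: [474.6, -12.7, 115.8]
tcp_rot: [0.745, 0.667, 0.001, 0.0]
wrist_force: [-0.9, -0.3, 0.0]
finger_gap: 60.2
```

Call:
drive_tool(
  targets=[
    [[-1.5,-1.5,-1],[0,0,0],60],
    [[-1.5,-1.6,-1],[0,0,0],60],
    [[0,0,0],[0,0,0],50],
    [[0,0,0],[0,0,0],40],
    [[0,0,0],[0,0,0],30],
    [[0,0,0],[0,0,0],20],
    [[0,0,0],[0,0,0],10],
    [[0,0,0],[0,0,0],10],
    [[0,0,0],[0,0,0],10],
    [[0,0,0],[0,0,0],10],
  ],
)

```text
time: 14.23
ee_pos: [471.5, -16.0, 113.6]
tcp_rot: [0.745, 0.667, 0.0, 0.0]
wrist_force: [0.7, -0.2, 4.8]
finger_gap: 22.0
```

Call:
drive_tool(
  targets=[
    [[0,0,1],[0,0,0],10],
    [[0,0,3],[0,0,0],10],
    [[0,0,7],[0,0,0],10],
    [[0,0,11],[0,0,0],10],
    [[0,0,15],[0,0,0],10],
    [[0,0,18],[0,0,0],10],
    [[0,0,18],[0,0,0],10],
    [[0,0,14],[0,0,0],10],
    [[0,0,10],[0,0,0],10],
    [[0,0,5],[0,0,0],10],
  ],
)

```text
time: 15.07
ee_pos: [471.1, -16.0, 216.7]
tcp_rot: [0.745, 0.667, 0.001, 0.0]
wrist_force: [0.2, -0.3, -4.1]
finger_gap: 22.4
```

Call:
drive_tool(
  targets=[
    [[5,3,0],[0,0,0],10],
    [[10,7,0],[0,0,0],10],
    [[18,12,0],[0,0,0],10],
    [[23,16,0],[0,0,0],10],
    [[25,17,0],[0,0,0],10],
    [[25,17,0],[0,0,0],10],
    [[21,15,0],[0,0,0],10],
    [[15,11,0],[0,0,0],10],
    [[8,6,0],[0,0,0],10],
    [[4,3,0],[0,0,0],10],
  ],
)

```text
time: 15.9
ee_pos: [625.7, 93.1, 213.8]
tcp_rot: [0.744, 0.668, -0.0, -0.001]
wrist_force: [-0.1, 1.0, -3.6]
finger_gap: 21.8
```

Call:
drive_tool(
  targets=[
    [[0,-0.5,-3],[0,0,0],10],
    [[0,-0.5,-6],[0,0,0],10],
    [[0,0,-7],[0,0,0],10],
    [[0,0,-6],[0,0,0],10],
    [[0,0,-4],[0,0,0],10],
    [[0,0,-3],[0,0,0],10],
    [[0,0,-1],[0,0,0],10],
    [[0,0,0],[0,0,0],10],
    [[0,0,0],[0,0,0],10],
    [[0,0,0],[0,0,0],10],
  ],
)

```text
time: 16.73
ee_pos: [625.3, 90.1, 185.7]
tcp_rot: [0.745, 0.667, 0.0, 0.0]
wrist_force: [-0.7, 0.1, -3.6]
finger_gap: 22.0
```

```bash
python3 -c "
from look import *
look('pb',626,92,110)"
```

```text
[625.34, 90.13, 185.71] [-0.7  0.1 -3.6] 22.0
side crop origin 310 143 scale 3.25
top crop origin 213 129 scale 3.25
```

View pics/look_pb.png

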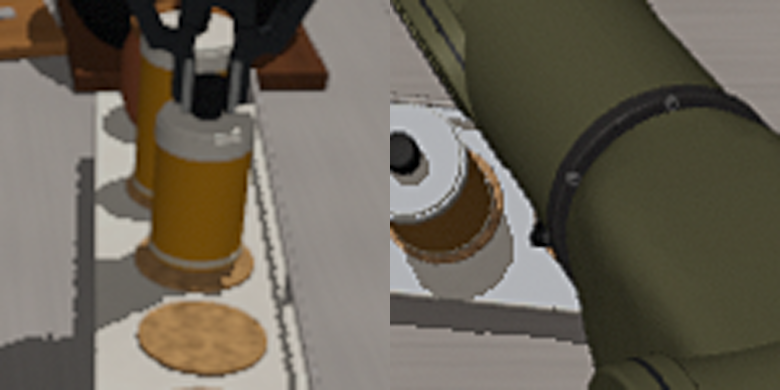

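The side view shows tin_b upright above the second mat, with tin_a undisturbed behind it. I'll correct by (+1, +1.7) and lower.

Call:
drive_tool(
  targets=[
    [[0.5,0.8,-1.5],[0,0,0],10],
    [[0.5,0.9,-2],[0,0,0],10],
    [[0,0,-1.5],[0,0,0],10],
    [[0,0,-1],[0,0,0],10],
    [[0,0,-0.5],[0,0,0],10],
    [[0,0,-0.5],[0,0,0],10],
    [[0,0,-0.3],[0,0,0],10],
    [[0,0,-0.2],[0,0,0],10],
    [[0,0,0],[0,0,0],10],
    [[0,0,0],[0,0,0],10],
  ],
)

```text
time: 17.67
ee_pos: [626.1, 91.7, 177.9]
tcp_rot: [0.745, 0.667, 0.0, 0.0]
wrist_force: [-0.4, -0.2, -4.4]
finger_gap: 21.9
```

Call:
drive_tool(
  targets=[
    [[0,0,-0.3],[0,0,0],10],
    [[0,0,-0.3],[0,0,0],10],
    [[0,0,-0.3],[0,0,0],10],
    [[0,0,-0.2],[0,0,0],10],
    [[0,0,0],[0,0,0],10],
    [[0,0,0],[0,0,0],10],
    [[0,0,0],[0,0,0],10],
    [[0,0,0],[0,0,0],10],
    [[0,0,0],[0,0,0],10],
    [[0,0,0],[0,0,0],10],
  ],
)

```text
time: 18.5
ee_pos: [626.5, 91.7, 177.7]
tcp_rot: [0.745, 0.667, 0.0, 0.0]
wrist_force: [-0.6, -1.4, 6.4]
finger_gap: 21.8
```

Contact again, with the force now at +6.4 N. I'll release.

Call:
drive_tool(
  targets=[
    [[0,0,0],[0,0,0],26],
    [[0,0,0],[0,0,0],32],
    [[0,0,0],[0,0,0],40],
    [[0,0,0],[0,0,0],50],
    [[0,0,0],[0,0,0],55],
    [[0,0,3],[0,0,0],55],
    [[0,0,8],[0,0,0],55],
    [[0,0,15],[0,0,0],55],
    [[0,0,20],[0,0,0],55],
    [[0,0,20],[0,0,0],55],
  ],
)

```text
time: 19.33
ee_pos: [625.9, 91.8, 243.9]
tcp_rot: [0.745, 0.667, -0.0, -0.0]
wrist_force: [1.4, 0.1, -0.1]
finger_gap: 55.0
```

Call:
drive_tool(
  targets=[
    [[-8,-10,3],[0,0,0],60],
    [[-14,-18,0],[0,0,0],60],
    [[-20,-26,0],[0,0,0],60],
    [[-23,-30,0],[0,0,0],60],
    [[-23,-30,0],[0,0,0],60],
    [[-23,-30,0],[0,0,0],60],
    [[-23,-30,0],[0,0,0],60],
    [[-23,-30,0],[0,0,0],60],
    [[-23,-30,0],[0,0,0],60],
    [[-23,-30,0],[0,0,0],60],
  ],
)

```text
time: 20.17
ee_pos: [422.2, -173.6, 246.6]
tcp_rot: [0.745, 0.667, 0.0, 0.001]
wrist_force: [1.0, -1.3, 0.4]
finger_gap: 59.9
```

Call:
drive_tool(
  targets=[
    [[-23,-30,0],[0,0,0],60],
    [[-20,-28,0],[0,0,0],60],
    [[-17,-23,-5],[0,0,0],60],
    [[-12,-15,-15],[0,0,0],60],
    [[-8,-9,-20],[0,0,0],60],
    [[-4,-5,-20],[0,0,0],60],
    [[0,0,-20],[0,0,0],60],
    [[0,0,-12],[0,0,0],60],
    [[0,0,-5],[0,0,0],60],
    [[0,0,0],[0,0,0],60],
  ],
)

```text
time: 21.0
ee_pos: [339.2, -282.2, 148.4]
tcp_rot: [0.745, 0.667, -0.0, -0.0]
wrist_force: [1.2, 0.8, -0.0]
finger_gap: 60.0
```

```bash
cat > tins.py <<'E'
from look import *
def tin(c,nm0,x,y,zb,H,L,r):
    m=env.camera_model("top"); d=np.load(f"top_{c}.npy")
    v,u=np.mgrid[0:480,0:640]; P=w_depth(m,np.stack([u,v],-1).astype(float),d)
    for nm,z,rr,tol in [("knob",H,20,5),("lid",L,r+10,6)]:
        k=(np.hypot(P[...,0]-x,P[...,1]-y)<rr)&(np.abs(P[...,2]-zb-z)<tol)&(d>0)
        if k.sum()<10: print(nm0,nm,"few");continue
        cnt=max(cv2.findContours(k.astype(np.uint8),0,2)[0],key=cv2.contourArea)
        e=cv2.minEnclosingCircle(cnt); print(nm0,nm,k.sum(),np.round(w_plane(m,np.array([e[0]]),zb+z)[0],1), np.round(np.median(P[k][:,2]),1))
E
python3 - <<'E'
from tins import *
look('lb',626,92,110)
tin('lb','a',632,196,64,151,125,36)
tin('lb','b',626,92,64,128,102,32)
E
```

```text
[339.15, -282.15, 148.4] [ 1.2  0.8 -0. ] 60.0
side crop origin 310 143 scale 3.25
top crop origin 213 129 scale 3.25
a knob 113 [632.3 197.2 215. ] 214.2
a lid 877 [631.3 196.7 189. ] 188.2
b knob 111 [626.8  91.1 192. ] 190.8
b lid 650 [626.1  91.1 166. ] 165.2
```

View pics/look_lb.png

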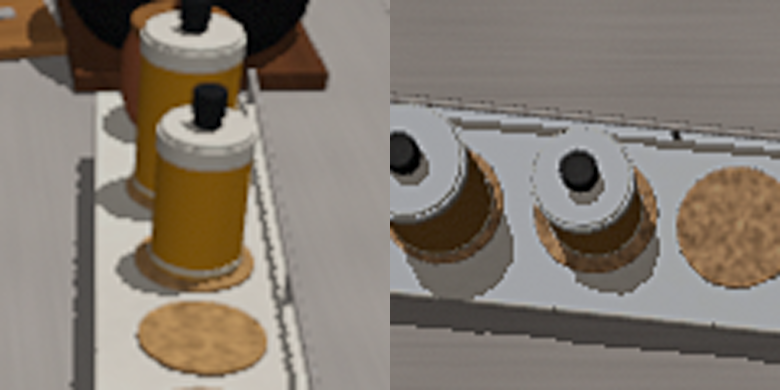

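Tins a and b stand upright and centred, both within 1 mm. The gripper is now over tin_c, so I'll lower and close.

Call:
drive_tool(
  targets=[
    [[0,0,-6],[0,0,0],60],
    [[0,0,-12],[0,0,0],60],
    [[0,0,-14],[0,0,0],60],
    [[0,0,-12],[0,0,0],60],
    [[0,0,-8],[0,0,0],60],
    [[0,0,-4],[0,0,0],60],
    [[0,0,-1],[0,0,0],60],
    [[0,0,0],[0,0,0],60],
    [[0,0,0],[0,0,0],50],
    [[0,0,0],[0,0,0],40],
  ],
)

```text
time: 21.93
ee_pos: [339.4, -282.5, 92.2]
tcp_rot: [0.745, 0.667, 0.0, 0.001]
wrist_force: [-0.0, 0.4, -0.1]
finger_gap: 40.2
```

Call:
drive_tool(
  targets=[
    [[0,0,0],[0,0,0],30],
    [[0,0,0],[0,0,0],20],
    [[0,0,0],[0,0,0],10],
    [[0,0,0],[0,0,0],10],
    [[0,0,0],[0,0,0],10],
    [[0,0,0],[0,0,0],10],
    [[0,0,1],[0,0,0],10],
    [[0,0,2],[0,0,0],10],
    [[0,0,3],[0,0,0],10],
    [[0,0,4],[0,0,0],10],
  ],
)

```text
time: 22.77
ee_pos: [339.0, -282.2, 101.8]
tcp_rot: [0.745, 0.667, -0.0, -0.0]
wrist_force: [-0.3, 0.6, -2.7]
finger_gap: 21.8
```

Call:
drive_tool(
  targets=[
    [[0,0,8],[0,0,0],10],
    [[0,0,13],[0,0,0],10],
    [[0,0,18],[0,0,0],10],
    [[0,0,20],[0,0,0],10],
    [[0,0,20],[0,0,0],10],
    [[0,0,18],[0,0,0],10],
    [[1,1,13],[0,0,0],10],
    [[3,3,8],[0,0,0],10],
    [[7,7,2],[0,0,0],10],
    [[12,12,0],[0,0,0],10],
  ],
)

```text
time: 23.6
ee_pos: [361.4, -259.8, 221.9]
tcp_rot: [0.746, 0.666, -0.001, 0.0]
wrist_force: [-0.3, -0.5, -2.6]
finger_gap: 21.9
```

Call:
drive_tool(
  targets=[
    [[17,17,0],[0,0,0],10],
    [[20,20,0],[0,0,0],10],
    [[20,20,0],[0,0,0],10],
    [[20,20,0],[0,0,0],10],
    [[20,20,0],[0,0,0],10],
    [[20,20,0],[0,0,0],10],
    [[20,20,0],[0,0,0],10],
    [[20,20,0],[0,0,0],10],
    [[20,20,0],[0,0,0],10],
    [[20,20,0],[0,0,0],10],
  ],
)

```text
time: 24.43
ee_pos: [559.5, -59.9, 220.6]
tcp_rot: [0.744, 0.668, -0.001, -0.001]
wrist_force: [0.7, -0.3, -1.7]
finger_gap: 22.2
```

Call:
drive_tool(
  targets=[
    [[18,18,0],[0,0,0],10],
    [[15,15,0],[0,0,0],10],
    [[11,11,-3],[0,0,0],10],
    [[7,7,-8],[0,0,0],10],
    [[3,3,-12],[0,0,0],10],
    [[1,1,-12],[0,0,0],10],
    [[0,0,-10],[0,0,0],10],
    [[0,0,-6],[0,0,0],10],
    [[0,0,-2],[0,0,0],10],
    [[0,0,0],[0,0,0],10],
  ],
)

```text
time: 25.27
ee_pos: [613.2, -8.3, 167.9]
tcp_rot: [0.745, 0.667, -0.001, -0.0]
wrist_force: [-0.0, 0.5, -2.6]
finger_gap: 21.9
```

Call:
drive_tool(
  targets=[
    [[1.2,1.2,0],[0,0,0],10],
    [[1.2,1.2,-1],[0,0,0],10],
    [[1,1,-2],[0,0,0],10],
    [[0,0,-2],[0,0,0],10],
    [[0,0,-2],[0,0,0],10],
    [[0,0,-1.5],[0,0,0],10],
    [[0,0,-1],[0,0,0],10],
    [[0,0,-0.5],[0,0,0],10],
    [[0,0,0],[0,0,0],10],
    [[0,0,0],[0,0,0],10],
  ],
)

```text
time: 26.1
ee_pos: [617.5, -3.9, 158.7]
tcp_rot: [0.745, 0.667, 0.0, 0.0]
wrist_force: [0.2, -0.3, -1.0]
finger_gap: 22.0
```

```bash
python3 -c "
from look import *
look('pc',617,-5,110)"
```

```text
[617.51, -3.9, 158.73] [ 0.2 -0.3 -1. ] 22.0
side crop origin 313 166 scale 3.25
top crop origin 259 134 scale 3.25
```

View pics/look_pc.png

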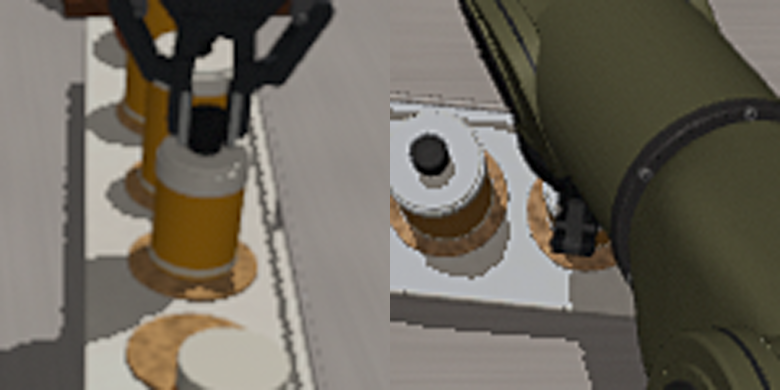

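The side view shows tin_c upright just above the third mat. I'll correct by (-0.9, -1) and lower.

Call:
drive_tool(
  targets=[
    [[-0.5,-0.5,-0.5],[0,0,0],10],
    [[-0.4,-0.5,-0.7],[0,0,0],10],
    [[0,0,-0.5],[0,0,0],10],
    [[0,0,-0.5],[0,0,0],10],
    [[0,0,-0.3],[0,0,0],10],
    [[0,0,-0.3],[0,0,0],10],
    [[0,0,-0.2],[0,0,0],10],
    [[0,0,0],[0,0,0],10],
    [[0,0,0],[0,0,0],10],
    [[0,0,0],[0,0,0],10],
  ],
)

```text
time: 27.03
ee_pos: [616.6, -4.9, 156.4]
tcp_rot: [0.745, 0.667, 0.0, 0.0]
wrist_force: [-1.5, 0.6, 4.8]
finger_gap: 22.0
```

Call:
drive_tool(
  targets=[
    [[0,0,-0.2],[0,0,0],10],
    [[0,0,0],[0,0,0],26],
    [[0,0,0],[0,0,0],32],
    [[0,0,0],[0,0,0],42],
    [[0,0,0],[0,0,0],55],
    [[0,0,0],[0,0,0],55],
    [[0,0,5],[0,0,0],55],
    [[0,0,12],[0,0,0],55],
    [[0,0,20],[0,0,0],55],
    [[0,0,25],[0,0,0],55],
  ],
)

```text
time: 27.87
ee_pos: [615.8, -5.0, 217.9]
tcp_rot: [0.745, 0.667, -0.001, -0.001]
wrist_force: [0.2, -0.1, -0.6]
finger_gap: 55.3
```

Call:
drive_tool(
  targets=[
    [[-6,4,6],[0,0,0],60],
    [[-12,8,2],[0,0,0],60],
    [[-18,14,0],[0,0,0],60],
    [[-24,18,0],[0,0,0],60],
    [[-26,20,0],[0,0,0],60],
    [[-26,20,0],[0,0,0],60],
    [[-26,20,0],[0,0,0],60],
    [[-22,18,-5],[0,0,0],60],
    [[-16,13,-15],[0,0,0],60],
    [[-10,8,-20],[0,0,0],60],
  ],
)

```text
time: 28.7
ee_pos: [429.3, 140.5, 186.9]
tcp_rot: [0.744, 0.668, 0.002, 0.0]
wrist_force: [0.4, 0.1, -0.3]
finger_gap: 59.9
```

Call:
drive_tool(
  targets=[
    [[-4,2,-20],[0,0,0],60],
    [[0,0,-20],[0,0,0],60],
    [[0,0,-15],[0,0,0],60],
    [[0,0,-8],[0,0,0],60],
    [[0,0,-3],[0,0,0],60],
    [[0,0,0],[0,0,0],60],
    [[0,0,0],[0,0,0],60],
    [[0,0,0],[0,0,0],60],
    [[0,0,0],[0,0,0],60],
    [[0,0,0],[0,0,0],60],
  ],
)

```text
time: 29.53
ee_pos: [427.0, 140.2, 120.1]
tcp_rot: [0.745, 0.667, 0.001, 0.0]
wrist_force: [0.0, 0.7, -0.1]
finger_gap: 59.9
```

```bash
python3 - <<'E'
from tins import *
look('lc',617,-5,110,80)
tin('lc','a',632,196,64,151,125,36)
tin('lc','b',626,92,64,128,102,32)
tin('lc','c',617,-5,64,106,80,28)
tin('lc','d',426,140,0,84,58,24)
E
```

```text
[426.97, 140.15, 120.06] [ 0.   0.7 -0.1] 59.9
side crop origin 293 146 scale 2.4375
top crop origin 239 114 scale 2.4375
a knob 111 [632.4 197.4 215. ] 213.9
a lid 882 [632.5 197.2 189. ] 188.4
b knob 110 [626.8  91.1 192. ] 190.9
b lid 644 [626.3  91.2 166. ] 165.3
c knob 106 [615.2  -6.2 170. ] 168.7
c lid 438 [615.  -6. 144.] 143.0
d knob few
d lid few
```

View pics/look_lc.png

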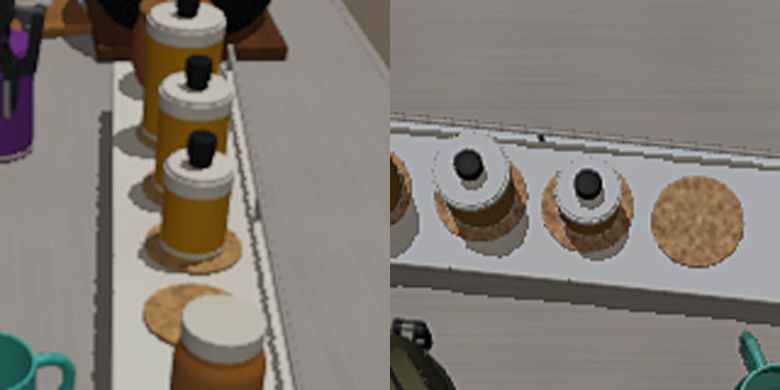

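Tin_c is upright at (615.1, -6.1), within 2 mm of its mat centre. Now tin_d.

Call:
drive_tool(
  targets=[
    [[-1,0,-6],[0,0,0],60],
    [[0,0,-10],[0,0,0],60],
    [[0,0,-12],[0,0,0],60],
    [[0,0,-10],[0,0,0],60],
    [[0,0,-7],[0,0,0],60],
    [[0,0,-4],[0,0,0],60],
    [[0,0,-1],[0,0,0],60],
    [[0,0,0],[0,0,0],60],
    [[0,0,0],[0,0,0],50],
    [[0,0,0],[0,0,0],40],
  ],
)

```text
time: 30.47
ee_pos: [425.8, 140.2, 69.9]
tcp_rot: [0.745, 0.667, 0.0, 0.0]
wrist_force: [0.3, 0.4, -0.1]
finger_gap: 40.4
```

Call:
drive_tool(
  targets=[
    [[0,0,0],[0,0,0],30],
    [[0,0,0],[0,0,0],20],
    [[0,0,0],[0,0,0],10],
    [[0,0,0],[0,0,0],10],
    [[0,0,0],[0,0,0],10],
    [[0,0,0],[0,0,0],10],
    [[0,0,1],[0,0,0],10],
    [[0,0,2],[0,0,0],10],
    [[0,0,3],[0,0,0],10],
    [[0,0,4],[0,0,0],10],
  ],
)

```text
time: 31.3
ee_pos: [425.4, 140.0, 79.6]
tcp_rot: [0.745, 0.667, -0.0, -0.0]
wrist_force: [-0.5, 0.3, -2.2]
finger_gap: 21.7
```

Call:
drive_tool(
  targets=[
    [[0,0,8],[0,0,0],10],
    [[0,0,13],[0,0,0],10],
    [[0,0,18],[0,0,0],10],
    [[0,0,20],[0,0,0],10],
    [[0,0,20],[0,0,0],10],
    [[0,0,20],[0,0,0],10],
    [[1,-1,18],[0,0,0],10],
    [[4,-5,12],[0,0,0],10],
    [[8,-11,5],[0,0,0],10],
    [[12,-16,0],[0,0,0],10],
  ],
)

```text
time: 32.13
ee_pos: [450.5, 108.2, 215.3]
tcp_rot: [0.744, 0.668, 0.001, 0.0]
wrist_force: [0.9, 0.5, -2.6]
finger_gap: 22.3
```

Call:
drive_tool(
  targets=[
    [[15,-21,0],[0,0,0],10],
    [[17,-23,0],[0,0,0],10],
    [[17,-23,0],[0,0,0],10],
    [[17,-23,0],[0,0,0],10],
    [[17,-23,0],[0,0,0],10],
    [[17,-23,0],[0,0,0],10],
    [[16,-22,0],[0,0,0],10],
    [[14,-20,0],[0,0,0],10],
    [[11,-16,0],[0,0,0],10],
    [[7,-10,0],[0,0,0],10],
  ],
)

```text
time: 32.97
ee_pos: [598.8, -100.3, 213.2]
tcp_rot: [0.746, 0.666, -0.001, 0.0]
wrist_force: [0.1, 0.3, -2.7]
finger_gap: 21.9
```

Call:
drive_tool(
  targets=[
    [[3,-5,-3],[0,0,0],10],
    [[1,-2,-8],[0,0,0],10],
    [[0,0,-12],[0,0,0],10],
    [[0,0,-14],[0,0,0],10],
    [[0,0,-12],[0,0,0],10],
    [[0,0,-9],[0,0,0],10],
    [[0,0,-6],[0,0,0],10],
    [[0,0,-3],[0,0,0],10],
    [[0,0,0],[0,0,0],10],
    [[0,0,0],[0,0,0],10],
  ],
)

```text
time: 33.8
ee_pos: [602.8, -103.7, 146.8]
tcp_rot: [0.745, 0.667, 0.0, 0.0]
wrist_force: [-0.2, 0.5, -2.8]
finger_gap: 21.7
```

```bash
python3 -c "
from look import *
look('pd',604,-104,90,70)"
```

```text
[602.84, -103.66, 146.76] [-0.2  0.5 -2.8] 21.7
side crop origin 304 193 scale 2.7857142857142856
top crop origin 295 132 scale 2.7857142857142856
```

View pics/look_pd.png

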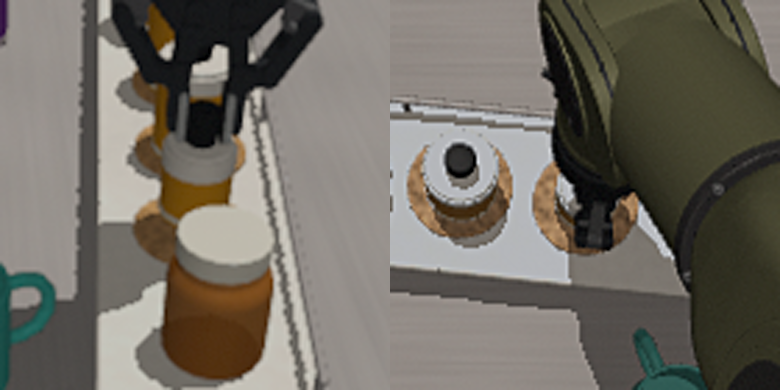

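The pictures show tin_d above the fourth mat, partly behind the honey jar in the side view. I'll correct by (+0.7, -0.7) and lower about 12 mm.

Call:
drive_tool(
  targets=[
    [[0.4,-0.4,-2],[0,0,0],10],
    [[0.4,-0.3,-2.5],[0,0,0],10],
    [[0,0,-2],[0,0,0],10],
    [[0,0,-1.5],[0,0,0],10],
    [[0,0,-1],[0,0,0],10],
    [[0,0,-1],[0,0,0],10],
    [[0,0,-0.6],[0,0,0],10],
    [[0,0,-0.4],[0,0,0],10],
    [[0,0,0],[0,0,0],10],
    [[0,0,0],[0,0,0],10],
  ],
)

```text
time: 34.73
ee_pos: [603.4, -104.5, 135.5]
tcp_rot: [0.745, 0.667, 0.0, 0.0]
wrist_force: [-0.3, -0.7, -2.1]
finger_gap: 22.1
```

Call:
drive_tool(
  targets=[
    [[0,0,-0.5],[0,0,0],10],
    [[0,0,-0.4],[0,0,0],10],
    [[0,0,-0.3],[0,0,0],10],
    [[0,0,-0.3],[0,0,0],10],
    [[0,0,-0.2],[0,0,0],10],
    [[0,0,0],[0,0,0],10],
    [[0,0,0],[0,0,0],10],
    [[0,0,0],[0,0,0],10],
    [[0,0,0],[0,0,0],10],
    [[0,0,0],[0,0,0],10],
  ],
)

```text
time: 35.57
ee_pos: [603.4, -104.6, 134.1]
tcp_rot: [0.745, 0.667, 0.0, 0.0]
wrist_force: [-1.9, 0.3, 4.3]
finger_gap: 22.0
```

Contact, with the force now at +4.3 N. I'll release, rise and back away.

Call:
drive_tool(
  targets=[
    [[0,0,-0.1],[0,0,0],10],
    [[0,0,0],[0,0,0],26],
    [[0,0,0],[0,0,0],32],
    [[0,0,0],[0,0,0],42],
    [[0,0,0],[0,0,0],55],
    [[0,0,0],[0,0,0],55],
    [[0,0,5],[0,0,0],55],
    [[0,0,12],[0,0,0],55],
    [[0,0,20],[0,0,0],55],
    [[0,0,25],[0,0,0],55],
  ],
)

```text
time: 36.4
ee_pos: [602.6, -104.5, 196.2]
tcp_rot: [0.745, 0.667, -0.001, -0.001]
wrist_force: [-0.0, 0.9, -0.1]
finger_gap: 55.1
```

Call:
drive_tool(
  targets=[
    [[0,0,25],[0,0,0],55],
    [[-4,-8,25],[0,0,0],55],
    [[-8,-15,20],[0,0,0],55],
    [[-15,-25,5],[0,0,0],55],
    [[-20,-30,0],[0,0,0],55],
    [[-20,-30,0],[0,0,0],55],
    [[-20,-30,0],[0,0,0],55],
    [[-20,-30,0],[0,0,0],55],
    [[-20,-30,0],[0,0,0],55],
    [[-10,-15,0],[0,0,0],55],
  ],
)

```text
time: 37.23
ee_pos: [462.8, -322.7, 271.6]
tcp_rot: [0.747, 0.665, -0.002, 0.001]
wrist_force: [-0.1, -0.6, 0.4]
finger_gap: 54.9
```

```bash
python3 - <<'E'
from tins import *
look('fin',615,20,110,110)
tin('fin','a',632,196,64,151,125,36)
tin('fin','b',626,92,64,128,102,32)
tin('fin','c',617,-5,64,106,80,28)
tin('fin','d',603,-104,64,84,58,24)
d0=np.load("top0.npy");d1=np.load("top_fin.npy")
for n,(x0,y0,x1,y1) in {"mug":(377,249,417,298),"crock":(147,158,191,208),"purple":(165,255,212,290),"jar":(403,185,440,225)}.items():
    a=d0[y0:y1,x0:x1];b=d1[y0:y1,x0:x1]; print(n,"changed px",int((np.abs(a-b)>15).sum()),"of",a.size)
E
```

```text
[462.79, -322.66, 271.59] [-0.1 -0.6  0.4] 54.9
side crop origin 260 110 scale 1.7727272727272727
top crop origin 197 84 scale 1.7727272727272727
a knob 116 [632.1 197.1 215. ] 213.9
a lid 859 [631.9 196.9 189. ] 188.6
b knob 107 [626.8  91.1 192. ] 190.9
b lid 646 [627.2  91.4 166. ] 165.2
c knob 102 [615.8  -6.2 170. ] 169.0
c lid 447 [615.4  -6.  144. ] 143.1
d knob 99 [ 602.8 -103.6  148. ] 147.0
d lid 285 [ 602.5 -103.3  122. ] 121.0
mug changed px 15 of 1960
crock changed px 16 of 2200
purple changed px 13 of 1645
jar changed px 12 of 1480
```

View pics/top_fin.png

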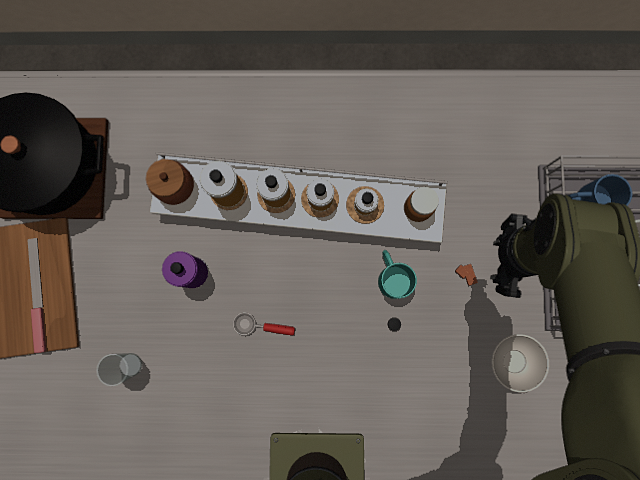

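View pics/side_fin.png

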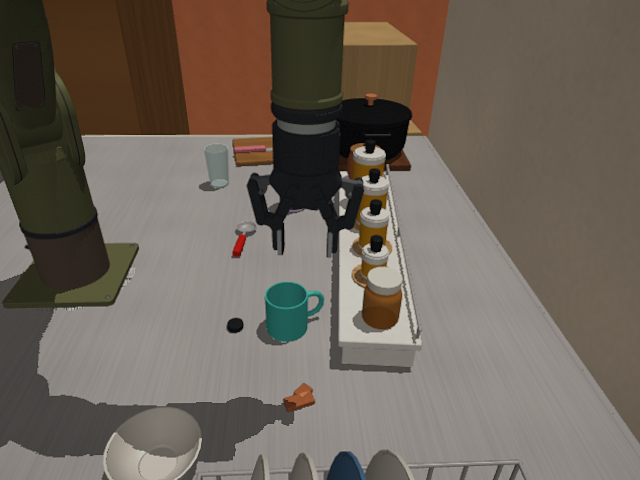

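The top picture shows all four tins upright in height order from the crock at (170,181): a (216,177), b (271,182), c (320,191), d (368,199). The mug, crock, jar and purple look-alike haven't moved, and the gripper touches nothing. I'll hand in.

```bash
python3 -c "
from station import env
o=env.get_obs(); print(o['time'], abs(o['joint_vel']).max())
print(env.hand_in())"
```

```text
37.3333 0.07030436954125839
the job is handed in; nothing more can be done
None
```

All four yellow tins are back on the shelf in height order from the crock (a, b, c, d), and the job was handed in at 37.3 s of the 104 s. I lifted each one by its knob and set it down until the wrist force showed contact (about 4–6 N), then released it.

- **Placing:** in the last top picture the tins stand upright about 0.5 mm (a), 1 mm (b), 1.6 mm (c) and 1.2 mm (d) from the measured mat centres. Lid and knob heights matched the given sizes to about 1 mm.
- **Left alone:** the mug, crock, honey jar and purple look-alike show no movement between the first and last depth pictures. The gripper was clear of everything.
- **Disagreements:** the side camera put the mat centres about 3–4 mm off in y from the top camera (about 1 px there), so I used the top camera's values. The mats also measured up to about 4 mm off a straight line, so I aimed at each mat's own centre. The arm still had a slight motion (0.07 rad/s) at the last reading before hand-in.

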